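# Reload the rinsed empties into the return tray in reverse order

### The job

Move the four rinsed empties (amber bottle, PET bottle, can, jar) from the cork pads on the wooden drip board into the four bays of the grey return tray, in reverse order: left and right as the robot sees them, the leftmost on the board goes into the rightmost bay, the second from the left into the second bay from the right, and so on, so that the rightmost ends up in the leftmost bay. Each must stand upright, flat on the floor of its own bay; set the glass down gently rather than dropping it, and never knock one of them over.

Things in the scene. Friction and masses are not known exactly. Their poses are not given: they have to be found in the camera images.
- amber_bottle: Empty small amber glass bottle, upright, loose, about 110 g: straight round body 48 mm across up to 74 mm height, then shoulder and narrow open neck, 110 mm tall in all. Origin: centre of its underside; z up its axis.
- pet_bottle: Empty small clear (pale, whitish-looking) PET bottle with white screw cap, upright, loose, about 30 g: straight round body 54 mm across up to 86 mm height, 118 mm tall with the cap (29 mm across). Origin: centre of its underside; z up its axis.
- can: Empty slim bare aluminium drinks can, upright, loose, about 25 g: 51 mm across (from 6 to 80 mm height), 88 mm tall. Origin: centre of its underside; z up its axis.
- jar: Short wide clear glass jar with a flat steel lid, upright, loose, about 130 g: 58 mm across up to 48 mm height, lid 57 mm across at 54 to 66 mm, 66 mm tall. Origin: centre of its underside; z up its axis.
- pad_amber: Round cork drip pad, 64 mm across, 6 mm thick, fixed on the board; the amber bottle stands centred on it at the start, so it keeps showing where that thing came from. Origin: centre of its underside (its top, where the thing stands, is 6 mm higher).
- pad_pet: Round cork drip pad, 64 mm across, 6 mm thick, fixed on the board; the pet bottle stands centred on it at the start, so it keeps showing where that thing came from. Origin: centre of its underside (its top, where the thing stands, is 6 mm higher).
- pad_can: Round cork drip pad, 64 mm across, 6 mm thick, fixed on the board; the can stands centred on it at the start, so it keeps showing where that thing came from. Origin: centre of its underside (its top, where the thing stands, is 6 mm higher).
- pad_jar: Round cork drip pad, 64 mm across, 6 mm thick, fixed on the board; the jar stands centred on it at the start, so it keeps showing where that thing came from. Origin: centre of its underside (its top, where the thing stands, is 6 mm higher).
- board: Brown wooden drip board fixed on the table, 100 x 347 x 18 mm, on which the four cork pads lie in a row, 85 mm apart, along its long direction (y = -127.5, -42.5, 42.5, 127.5 mm). Origin: centre of its underside on the table; its y runs along the row, to the robot's left (within 15 degrees of world +y), x away from the robot, z up. It may stand left or right of the tray.
- tray: Grey return tray fixed on the table, 85 x 340 mm, with four open bays in a row, 85 mm apart, each 78 x 78 mm inside, centred at y = -127.5, -42.5, 42.5, 127.5 mm, x = 0. Floor top 8 mm above the table; walls and dividers (3.5 and 7 mm thick) rise to 26 mm above the table, 18 mm above the bay floors. Origin: centre of its underside on the table; y runs along the row, to the robot's left (within 15 degrees of world +y), x away from the robot, z up.

How it is judged:
At the end, for the whole second after the job is handed in: All four stand released, at rest, upright (within 6 degrees), base on the tray floor (within 4 mm), each in the bay mirroring its start: k-th from the left on the board is in the k-th bay from the right, within 17 mm of the bay centre along and across (all the walls allow) (((y of pad_amber in the frame of board between -0.1475 and -0.1075 m and y of amber_bottle in the frame of tray between 0.1105 and 0.1445 m) or (y of pad_amber in the frame of board between -0.0625 and -0.0225 m and y of amber_bottle in the frame of tray between 0.0255 and 0.0595 m) or (y of pad_amber in the frame of board between 0.0225 and 0.0625 m and y of amber_bottle in the frame of tray between -0.0595 and -0.0255 m) or (y of pad_amber in the frame of board between 0.1075 and 0.1475 m and y of amber_bottle in the frame of tray between -0.1445 and -0.1105 m)) and x of amber_bottle in the frame of tray between -0.017 and 0.017 m and z of amber_bottle in the frame of tray between 0.004 and 0.012 m and angle between each of amber_bottle, pet_bottle, can, jar's own z axis and vertical below 0.1 rad and linear speed of each of amber_bottle, pet_bottle, can, jar below 0.02 m/s and angular speed of each of amber_bottle, pet_bottle, can, jar below 0.2 rad/s and ((y of pad_pet in the frame of board between -0.1475 and -0.1075 m and y of pet_bottle in the frame of tray between 0.1105 and 0.1445 m) or (y of pad_pet in the frame of board between -0.0625 and -0.0225 m and y of pet_bottle in the frame of tray between 0.0255 and 0.0595 m) or (y of pad_pet in the frame of board between 0.0225 and 0.0625 m and y of pet_bottle in the frame of tray between -0.0595 and -0.0255 m) or (y of pad_pet in the frame of board between 0.1075 and 0.1475 m and y of pet_bottle in the frame of tray between -0.1445 and -0.1105 m)) and x of pet_bottle in the frame of tray between -0.017 and 0.017 m and z of pet_bottle in the frame of tray between 0.004 and 0.012 m and ((y of pad_can in the frame of board between -0.1475 and -0.1075 m and y of can in the frame of tray between 0.1105 and 0.1445 m) or (y of pad_can in the frame of board between -0.0625 and -0.0225 m and y of can in the frame of tray between 0.0255 and 0.0595 m) or (y of pad_can in the frame of board between 0.0225 and 0.0625 m and y of can in the frame of tray between -0.0595 and -0.0255 m) or (y of pad_can in the frame of board between 0.1075 and 0.1475 m and y of can in the frame of tray between -0.1445 and -0.1105 m)) and x of can in the frame of tray between -0.017 and 0.017 m and z of can in the frame of tray between 0.004 and 0.012 m and ((y of pad_jar in the frame of board between -0.1475 and -0.1075 m and y of jar in the frame of tray between 0.1105 and 0.1445 m) or (y of pad_jar in the frame of board between -0.0625 and -0.0225 m and y of jar in the frame of tray between 0.0255 and 0.0595 m) or (y of pad_jar in the frame of board between 0.0225 and 0.0625 m and y of jar in the frame of tray between -0.0595 and -0.0255 m) or (y of pad_jar in the frame of board between 0.1075 and 0.1475 m and y of jar in the frame of tray between -0.1445 and -0.1105 m)) and x of jar in the frame of tray between -0.017 and 0.017 m and z of jar in the frame of tray between 0.004 and 0.012 m); the robot touches nothing.
It fails at once if one of the four is knocked over (tilted more than 40 degrees) (angle between any of amber_bottle, pet_bottle, can, jar's own z axis and vertical above 0.7 rad).
It fails at once if the amber bottle or the glass jar is dropped into the tray (faster than 0.55 m/s within 12 mm of the bay floor: a fall of more than about 15 mm) ((z of amber_bottle in the frame of tray below 0.02 m and linear speed of amber_bottle above 0.55 m/s) or (z of jar in the frame of tray below 0.02 m and linear speed of jar above 0.55 m/s)).
It also fails if it takes over 112 s, if anything falls off the work surface, if the arm or the gripper's body presses on something with over 40 N, if the wrist force passes 120 N, or if a joint passes its speed limit or range.

### The arm

A 7-joint arm with a two-finger parallel gripper is mounted at the origin on the work surface. World frame = base frame: x ahead of the robot, y to its left, z up, the work surface at z = 0. Lengths are in m, angles in rad, forces in N, time in s.
With the tool pointing down it reaches from about 0.425 to 0.95 m from the base axis. Payload 4.7 kg.
Tool frame: the origin (TCP) lies on the centre line of the jaws, within the pads' length; the fingertips stand robot.nose_length ahead of it and the grasp point (between the pads) lies 8 mm behind it (robot.nose_length is the distance from the TCP to the fingertips, in m); z points along the fingers, y is the line along which they close (so a half turn about z gives the same grasp; the last joint's range is limited). The gripper opens to 85 mm and grips with 20 to 120 N. Pads are 22 mm wide; open, the fingers measure 114 mm over their backs; the gripper's body (76 mm by 85 mm) begins 54 mm behind the grasp point. The pads swing forward as they close: fully open they stand 13 mm farther back than shut.
Start: joints at [-1.195, 0.469, -0.049, 1.532, 0.024, 1.141, -0.082], TCP at [0.266, 0.62, 0.242] pointing down, gripper open.
Joint ranges: [-2.59, 2.59], [-0.33, 1.99], [-1.39, 1.29], [0.1, 2.45], [-1.04, 4.18], [0.21, 1.99], [-2.66, 2.66]. Speed limits (rad/s): [2.57, 2.57, 3.14, 3.14, 3.14, 3.14, 3.14].

### API

Orientations are given as [roll, pitch, yaw] about the fixed x, y, z axes, in that order (R = Rz(yaw) Ry(pitch) Rx(roll)).
In Python, from plant import robot gives the robot as it stands. Calls block until the motion is done:
- robot.goto(position, orientation): joint-space move of the TCP to a pose.
- robot.move_straight(position, vel=0.15, attitude=None, contact_N=None): straight line of the TCP; attitude=None keeps the orientation; vel is the mean speed in m/s. With contact_N (N) it stops when the force on the tool has changed by that much, and returns True; else False.
- robot.move_joints(angles): joint-space move.
- robot.grip(opening, strength=None): opening from 0.0 (shut) to 1.0 (fully open); strength is the grip in N (None keeps the last); returns when the fingers have stopped.
- robot.sleep(seconds).
- robot.inverse_kinematics(position, orientation): joint angles nearest the present ones, or None.
- robot.sense(): the state.
- robot.grab_frame(name): name is "scene" or "side" or "wrist"; returns a dict with "image" (400x640x3 uint8, red, green, blue), "range_z" (400x640 float32, m along the optical axis (not along the pixel's ray), 0 where there is no reading), "fx", "fy", "cx", "cy" (pixels), "dist_coeffs" ([k1, k2, p1, p2, k3] as OpenCV has them; the pictures are not rectified), "R" (3x3) and "t" (3): a world point X has camera coordinates R X + t. Camera axes: x right, y down, z forward; pixel columns grow to the right and rows downward; lengths in m; the calibration is good to about 2 mm. A picture is of the moment at which its call begins.
A pose or a line that the arm cannot do raises robot.IKError and nothing moves.
- robot.close_job(): hands the job in; it is judged then, once.
The state is a dict: "t": time; "joint_pos": joint angles; "joint_velocities": joint speeds; "effort": joint torques, N m; "tcp_pos": TCP position; "tcp_rot": TCP orientation; "wrist_force": force on the tool from outside, world axes, zero at the start; "torque": the same for the moment, N m; "opening": opening from 0.0 (shut) to 1.0 (fully open); "gripper_force": force on a finger pad.
Only numpy, scipy, OpenCV 4.12 (cv2) and the standard library are available. Lean on these libraries where they do the work, as an engineer would, in place of code of your own. Each camera call takes 0.05 s, during which the arm holds its last target. There are 200 camera calls.

## Working session

There is one attempt and no reset: what is moved stays moved. The work goes in short steps, each a Python script; the robot and the scene stay as the last script left them, time stands still between calls to the robot, and variables do not carry over. Pictures are saved under pics/ and viewed, at most 14 in all, crops included, and the job is handed in when it is done.

```bash
mkdir -p pics; ls
python3 - <<'E'
from plant import robot
import cv2,numpy as np
print(robot.nose_length, robot.sense())
for n in("scene","side"):
    f=robot.grab_frame(n); cv2.imwrite(f"pics/{n}0.png",f["image"][:,:,::-1])
    print(n,f["fx"],f["fy"],f["cx"],f["cy"],f["dist_coeffs"],(-np.array(f["R"]).T@f["t"]).round(3),np.array(f["R"])[2].round(2),(f["range_z"]>0).mean())
    np.savez(f"{n}0.npz",**f)
E
```

```text
pics
0.011 {'t': 0.0, 'joint_pos': array([-1.19490601,  0.46945475, -0.04861181,  1.5336664 ,  0.0241018 ,
        1.14096452, -0.08233329]), 'joint_velocities': array([ 0.00074699, -0.00030375, -0.00084292,  0.00137392, -0.00030871,
       -0.0017831 ,  0.0002755 ]), 'effort': array([-3.53180740e-04, -5.10309291e+01, -4.69481922e-02, -2.37711918e+01,
        1.06485322e-02,  7.47092912e-03, -1.93117629e-06]), 'tcp_pos': array([0.26559898, 0.61996196, 0.24126411]), 'tcp_rot': array([-3.13968636e+00,  6.17383535e-05,  2.73681593e+00]), 'wrist_force': array([ 0.07747434,  0.18603986, -0.14097943]), 'torque': array([-0.01545067,  0.01486513,  0.03325883]), 'gripper_force': 0.0, 'opening': 1.0000766746827356}
scene 418.8477223483083 418.8477223483083 317.41718690458424 197.59952622603768 [-0.01813646  0.          0.          0.          0.        ] [1.155 0.298 0.592] [-0.7  -0.35 -0.62] 0.9960234375
side 379.403287814785 379.403287814785 320.566093731668 203.95349401948346 [-0.09379783  0.          0.          0.          0.        ] [ 0.027 -0.595  0.558] [ 0.54  0.64 -0.54] 0.996109375
```

View pics/scene0.png

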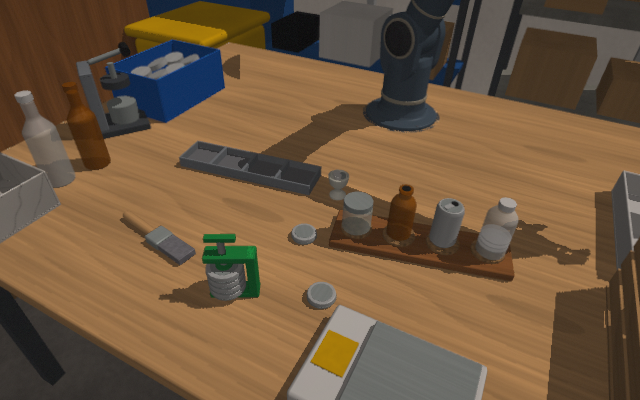

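View pics/side0.png

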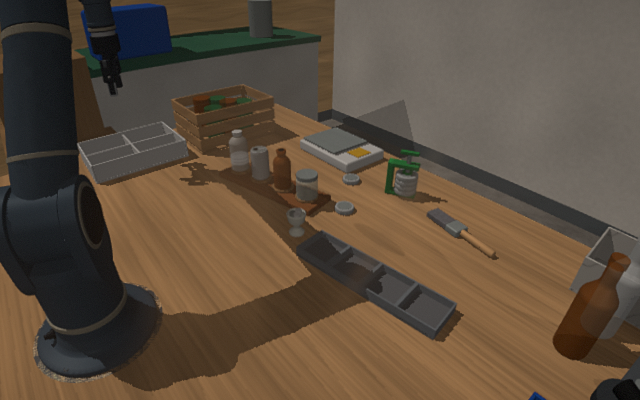

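Scene view (from opposite the robot, so image right is robot left): board at (330-513, 215-275), with jar (357), amber (402), can (446) and PET (498) from left to right. From the robot's left the order is therefore PET, can, amber, jar. The tray is at (180-320, 145-190), to the robot's right. A small glass stands between them at (338,185). The side view agrees.

```bash
cat > vis.py <<'E'
import numpy as np,cv2
def K(f): return np.array([[f["fx"],0,f["cx"]],[0,f["fy"],f["cy"]],[0,0,1.]])
def cloud(f):
    h,w=f["range_z"].shape
    uv=np.stack(np.meshgrid(np.arange(w),np.arange(h)),-1).reshape(-1,1,2).astype(float)
    n=cv2.undistortPoints(uv,K(f),np.array(f["dist_coeffs"],float)).reshape(-1,2)
    z=f["range_z"].reshape(-1,1)
    return ((np.hstack([n,np.ones_like(z)])*z-f["t"])@f["R"]).reshape(h,w,3)
def ray(f,uv,h):
    n=cv2.undistortPoints(np.array(uv,float).reshape(-1,1,2),K(f),np.array(f["dist_coeffs"],float)).reshape(-1,2)
    d=np.hstack([n,np.ones((len(n),1))])@f["R"]; c=-np.array(f["R"]).T@f["t"]
    return c+d*((h-c[2])/d[:,2:])
E
python3 - <<'E'
from vis import *
allp=[]
for n in("scene","side"):
    f=dict(np.load(n+"0.npz")); P=cloud(f)
    allp.append(P.reshape(-1,3))
    im=f["image"].astype(int); r,g,b=im[...,0],im[...,1],im[...,2]
    ok=(f["range_z"]>0)
    for nm,m in (("board",ok&(abs(P[...,2]-.018)<.005)&(r>g*1.5)),("tray",ok&(P[...,2]>.005)&(P[...,2]<.032)&(abs(r-g)<20)&(abs(g-b)<20))):
        m=(m&(P[...,0]>.3)&(P[...,0]<.95)&(abs(P[...,1])<.7)).astype(np.uint8)
        c,l,s,_=cv2.connectedComponentsWithStats(m)
        for k in np.argsort(-s[1:,4])[:3]+1:
            q=P[l==k]; R=cv2.minAreaRect((q[:,:2]*1000).astype(np.float32)); print(n,nm,s[k],np.round(R[0]),np.round(R[1]),round(R[2],1),np.percentile(q[:,2],[5,50,95]).round(4))
    # top view
    t=np.zeros((600,800),np.uint8)
    q=P[ok]; q=q[np.argsort(q[:,2])]
    u=((.6-q[:,1])/1.2*800).astype(int); v=((.95-q[:,0])/.75*500).astype(int)
    i=(u>=0)&(u<800)&(v>=0)&(v<600); t[v[i],u[i]]=np.clip(q[i,2]/.14*220+30,0,255)
    cv2.imwrite(f"pics/top_{n}.png",t)
a=cv2.imread("pics/top_scene.png",0);b=cv2.imread("pics/top_side.png",0)
cv2.imwrite("pics/top.png",cv2.applyColorMap(np.maximum(a,b),cv2.COLORMAP_JET))
E
```

```text
scene board [ 329  210  185   68 3121] [533. 215.] [100. 346.] 13.0 [0.015  0.0177 0.0194]
scene board [ 83 154  27  12  90] [ 639. -561.] [24. 59.] 62.4 [0.0138 0.0181 0.0225]
scene board [394 239   1   1   1] [560. 171.] [0. 0.] 0.0 [0.0226 0.0226 0.0226]
scene tray [ 179  141  142   53 3701] [ 474. -228.] [ 91. 342.] 8.0 [0.0063 0.0116 0.0259]
scene tray [144 226  51  39 991] [ 769. -214.] [113.  42.] 81.5 [0.0075 0.0169 0.0201]
scene tray [606 277  15 123 832] [596. 552.] [  6. 251.] 89.9 [0.0054 0.0211 0.0312]
side board [277 187  54  26 399] [551. 104.] [ 97. 126.] 14.9 [0.0152 0.0195 0.0212]
side board [554 333  36  24 157] [ 610. -582.] [27. 60.] 8.2 [0.0135 0.0179 0.0225]
side board [291 180   5   6  12] [577. 170.] [34.  7.] 73.1 [0.019  0.02   0.0212]
side tray [ 296  230  160  109 6172] [ 471. -229.] [ 89. 343.] 8.2 [0.007  0.0102 0.027 ]
side tray [300 141  84  31 638] [782. 218.] [142. 287.] 36.2 [0.0069 0.0196 0.0309]
side tray [427 208  41  30 525] [ 763. -217.] [113.  42.] 81.2 [0.0072 0.0186 0.0216]
```

View pics/top.png

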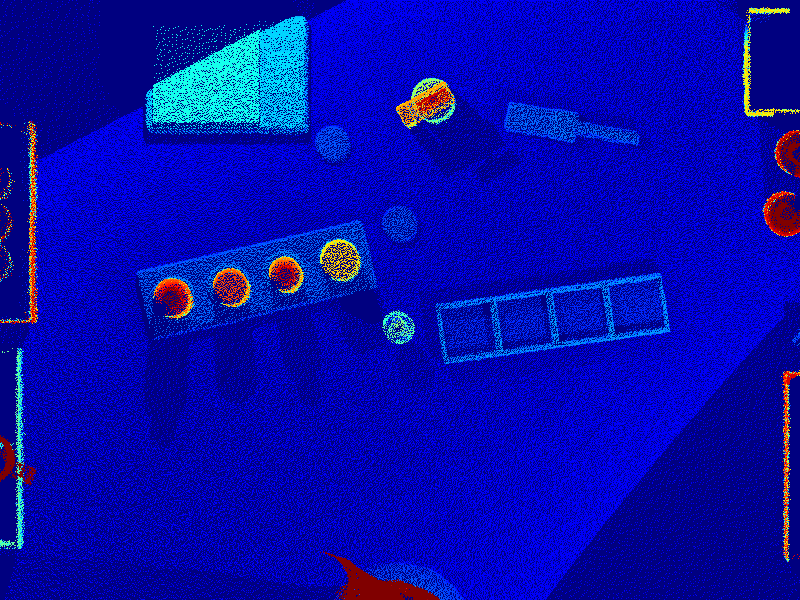

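The top view shows the board at (137-376, 220-340) and the tray at (437-669, 273-363) at their true sizes. The rectangle fits also agree: 100x346 mm and ~90x342 mm. I'll check the object centres against the pad positions, then move the can first.

```bash
cat > act.py <<'E'
from plant import robot
import numpy as np
def frame(c,deg): a=np.radians(deg); return np.array(c),np.array([[np.cos(a),-np.sin(a)],[np.sin(a),np.cos(a)]]),a
BOARD=frame((.533,.215),13.0); TRAY=frame((.4725,-.2285),8.1)
def at(F,y): return F[0]+F[1]@np.array([0,y])
def ori(F): return [np.pi,0,F[2]+np.pi/2]
#name: (board y, grasp height, grip N, diameter)
OBJ=dict(jar=(-.1275,.042,45,.058),amber=(-.0425,.060,40,.048),can=(.0425,.050,22,.051),pet=(.1275,.068,22,.054))
def shift(name):
    y,h,N,d=OBJ[name]; S=robot.sense
    a=at(BOARD,y); b=at(TRAY,-y); zp=.024+h-.008; zt=.008+h-.008
    robot.grip(1.0)
    robot.goto([*a,.26],ori(BOARD))
    print(name,"contact down:",robot.move_straight([*a,zp],vel=.12,contact_N=6),S()["tcp_pos"].round(4))
    robot.grip(0.0,N); s=S(); print("held opening mm",85*s["opening"],s["gripper_force"])
    robot.move_straight([*a,.26],vel=.2)
    robot.goto([*b,.26],ori(TRAY)); print("after carry",85*S()["opening"])
    robot.move_straight([*b,zt+.02],vel=.18)
    c=robot.move_straight([*b,zt-.002],vel=.03,contact_N=4); print("touch",c,S()["tcp_pos"].round(4),"want z",zt)
    robot.grip(min(1,(d+.016)/.085)); robot.sleep(.2)
    robot.move_straight([*b,.24],vel=.15); print("t",S()["t"])
E
python3 - <<'E'
from vis import *; from act import *
fs=[dict(np.load(n+"0.npz")) for n in("scene","side")]
P=np.vstack([cloud(f).reshape(-1,3) for f in fs])
for n,(y,h,N,d) in OBJ.items():
    a=at(BOARD,y); q=P[(np.hypot(*(P[:,:2]-a).T)<.042)&(P[:,2]>.04)&(P[:,2]<.066)]
    c,r=cv2.minEnclosingCircle((q[:,:2]*1000).astype(np.float32)); z=P[(np.hypot(*(P[:,:2]-a).T)<.042)][:,2].max()
    print(n,(a*1000).round(),np.round(c),round(r,1),"expect",d*500,"top",round(z,3), "bay",at(TRAY,-y).round(3))
from plant import robot
for n in OBJ:
    for F,y in((BOARD,OBJ[n][0]),(TRAY,-OBJ[n][0])):
        print(n,[None if (q:=robot.inverse_kinematics([*at(F,y),z],ori(F))) is None else np.round(q,2) for z in(.06,.26)])
E
```

```text
jar [562.  91.] [560.  89.] 32.7 expect 29.0 top 0.095 bay [ 0.455 -0.102]
amber [543. 174.] [538. 170.] 27.2 expect 24.0 top 0.136 bay [ 0.467 -0.186]
can [523. 256.] [518. 251.] 31.3 expect 25.5 top 0.115 bay [ 0.478 -0.271]
pet [504. 339.] [502. 339.] 31.5 expect 27.0 top 0.144 bay [ 0.49  -0.355]
jar [array([-0.49,  0.54,  0.34,  1.96, -0.27,  0.69,  0.24]), array([-0.59,  0.29,  0.44,  1.79, -0.14,  1.09,  0.13])]
jar [array([-0.44,  0.49,  0.72,  2.21, -0.55,  0.63,  0.83]), array([-0.54,  0.11,  0.74,  2.02, -0.09,  1.04,  0.38])]
amber [array([-0.6 ,  0.53,  0.29,  1.96, -0.23,  0.68,  0.06]), array([-0.67,  0.29,  0.36,  1.78, -0.11,  1.09, -0.05])]
amber [array([-0.43,  0.65,  0.98,  2.14, -0.8 ,  0.78,  1.22]), array([-0.47,  0.22,  0.91,  1.95, -0.2 ,  1.06,  0.66])]
can [array([-0.7 ,  0.54,  0.23,  1.92, -0.19,  0.69, -0.13]), array([-0.75,  0.31,  0.28,  1.75, -0.09,  1.1 , -0.21])]
can [array([-0.22,  0.68,  0.91,  2.03, -0.76,  0.81,  1.29]), array([-0.31,  0.34,  0.96,  1.85, -0.31,  1.11,  0.91])]
pet [array([-0.8 ,  0.57,  0.18,  1.86, -0.15,  0.72, -0.3 ]), array([-0.84,  0.35,  0.24,  1.69, -0.09,  1.12, -0.35])]
pet [array([ 0.07,  0.66,  0.69,  1.89, -0.58,  0.8 ,  1.21]), array([-0.01,  0.41,  0.76,  1.72, -0.31,  1.14,  0.99])]
```

Centres match within about 5 mm, and the sizes and heights are plausible. Moving the can first.

Run:
```python
from act import *
import cv2
shift("can")
f=robot.grab_frame("scene"); cv2.imwrite("pics/s1.png",f["image"][:,:,::-1])
```

```text
can contact down: False [0.5239 0.2566 0.0667]
held opening mm 50.5537445569435 22.985448986291885
after carry 50.59611213018975
touch True [ 0.4783 -0.2704  0.0503] want z 0.05
t 10.9417
```

View pics/s1.png

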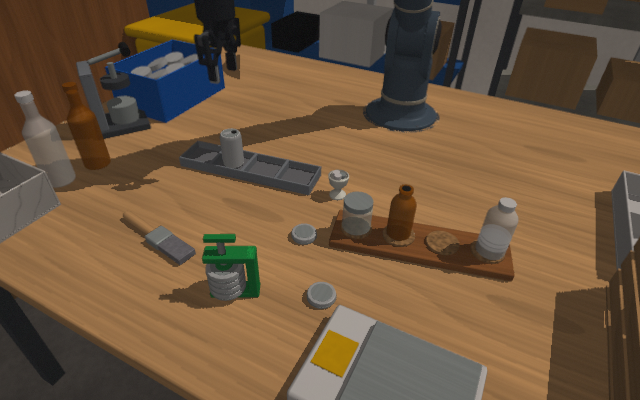

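The can stands upright at (231,148), in the second bay from the robot's right. It touched down at the expected height. Next is the amber bottle, then PET.

Run:
```python
from act import *
import cv2
shift("amber")
s=robot.sense()
f=robot.grab_frame("scene"); cv2.imwrite("pics/s2.png",f["image"][:,:,::-1])
```

```text
amber contact down: False [0.5431 0.1737 0.0767]
held opening mm 47.055336397805675 40.60176953673363
after carry 46.8710705309948
touch True [ 0.4661 -0.1863  0.0602] want z 0.060000000000000005
t 21.1833
```

View pics/s2.png

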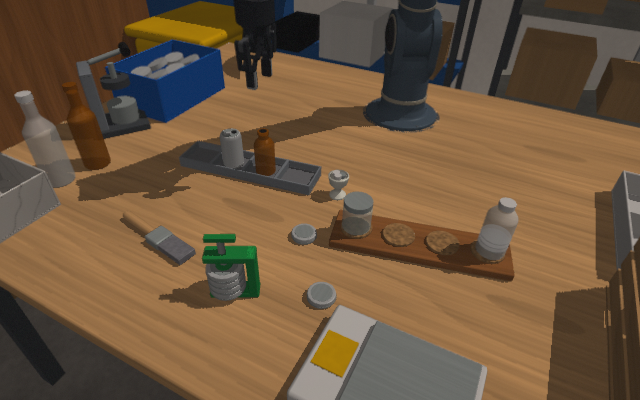

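The amber bottle stands upright at (264,152), in the bay beside the can. PET and the jar remain.

Run:
```python
from act import *
from vis import *
shift("pet"); shift("jar")
robot.goto([.45,.35,.35],ori(BOARD))
P=[]
for n in("scene","side"):
    f=robot.grab_frame(n); cv2.imwrite(f"pics/{n}3.png",f["image"][:,:,::-1]); P.append(cloud(f).reshape(-1,3))
P=np.vstack(P)
for n,(y,h,N,d) in OBJ.items():
    b=at(TRAY,-y); q=P[(np.hypot(*(P[:,:2]-b).T)<.042)]; z=q[:,2].max(); q=q[(q[:,2]>.034)&(q[:,2]<.05)]
    c,r=cv2.minEnclosingCircle((q[:,:2]*1000).astype(np.float32)); print(n,(TRAY[1].T@(np.array(c)-b*1000)).round(1),round(r,1),"top",z.round(3))
```

```text
pet contact down: False [0.5048 0.3395 0.0847]
held opening mm 53.208171950024344 22.893808032386005
after carry 53.25218270506985
touch True [ 0.49   -0.3546  0.0682] want z 0.068
t 32.55
jar contact down: False [0.5621 0.0908 0.0586]
held opening mm 56.44190027842913 48.115670322440565
after carry 56.27194180391734
touch True [ 0.4544 -0.1021  0.0426] want z 0.042
t 42.6333
jar [-0.7 -0.6] 32.2 top 0.078
amber [-1.4 -1.4] 27.4 top 0.121
can [ 0.5 -0.9] 29.6 top 0.101
pet [-2.1  3.6] 30.7 top 0.128
```

View pics/scene3.png

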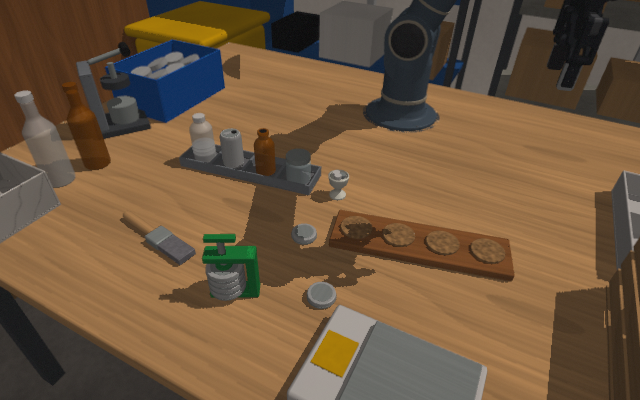

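View pics/side3.png

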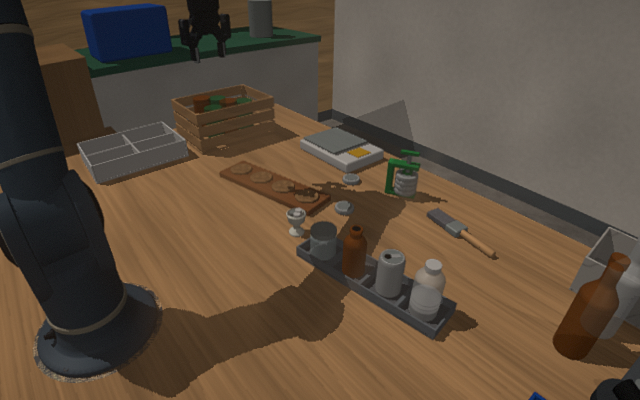

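Both views show all four upright in their bays: scene PET (202,140), can (231,148), amber (264,152), jar (298,165). They sit within about 4 mm of the bay centres, the heights are right and the gripper is clear.

```bash
python3 -c "
from plant import robot
print(robot.close_job())"
```

```text
the job is handed in; nothing more can be done
None
```

I moved all four empties into the tray in mirrored order and handed the job in; the final images showed each one upright within about 4 mm of its bay centre, at about 43 s of the 112 s allowed, though the hand-in call did not return a verdict.

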